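# Fetch the block plane from behind the finishing supplies

## Task

The block plane lies on the finishing board behind a glue bottle, an oil can and a wax tin. First clear all three containers off to the grey side tray, standing upright; then move the plane from the board into its dark wooden cradle, sole down and lengthwise, and leave it there. Only after that put each container back upright on the same cork square of the board, at the spot where it stood at the start, so note the places before you begin; never knock a container over.

Things in the scene. Friction and masses are not known exactly. Their poses are not given: they have to be found in the camera images.
- bottle_center (a point): Glue bottle: round, white with a paper band, 145 mm tall; straight sides of 58 mm diameter up to 108 mm, then a shoulder and a narrow orange nozzle. 0.28 kg. Point on its axis half-way up, 72.5 mm above its underside; z up. Starts upright on one of the board's cork squares (which one changes).
- can_center (a point): Oil can: rectangular metal can with a paper band, 60 mm (own x) by 46 mm (own y), body 105 mm tall, black round cap up to 120 mm. 0.35 kg. Point at its middle, 60 mm above its underside; z up. Starts upright on one of the cork squares (which one changes), its 46 mm width roughly along the row of squares.
- tin_center (a point): Wax tin: round, squat, steel with a brown band, 66 mm in diameter, 75 mm tall, straight sides. 0.3 kg. The point is at its centre, 37.5 mm above its underside; z up. It starts upright on one of the cork squares (which one changes).
- plane_center (a point): Block plane, low, dark steel: sole 150 mm (own x) by 46 mm (own y); flat cheeks 46 mm apart outside, 38 mm high over the middle 100 mm; bright lever cap, brass knob (48 mm, highest) at rear, wooden knob at front (+x). 0.6 kg. Point at mid-length, 24 mm above the sole. Lies sole down on the board's rear strip, along the row of squares, only 10 to 15 mm from the containers.
- rack: Finishing board, fixed: plywood 200 (own x) by 330 mm (own y), top face 12 mm above the bench, rim to 18 mm at its ends and far edge. Origin: centre of underside; x away from the robot. Cork squares (76 mm) centred at x -40, y -100, 0, +100 mm; each container starts within 5 mm of a centre. Plane's strip at x +32. A tape ring and a wedge (20 mm tall) at the far corners are not part of the job.
- tray: Side tray, fixed: grey, open, shallow, 300 mm (own x) by 145 mm (own y), walls 6 mm thick, inner floor 6 mm above the bench, rim 14 mm above the bench. Empty at the start. Origin: centre of its underside. Stands left or right of the board (changes), its long side roughly pointing away from the robot.
- cradle: Plane cradle, fixed: dark wood rest with cork floor, inside 176 mm (own x) by 74 mm (own y), floor 8 mm above the bench, rim 16 mm above the bench. Empty at the start. Origin: centre of its underside. The plane belongs in it lengthwise along own x, either end first. Stands on the other side of the board from the tray.

How it is judged:
On the way, in this order (a step that is already met when the one before it is completed fails the run):
1. all three containers stand upright in the side tray while the plane is still on the board (x of bottle_center in the frame of tray between -0.13 and 0.13 m and y of bottle_center in the frame of tray between -0.055 and 0.055 m and z of bottle_center in the frame of tray between 0.0705 and 0.0845 m and angle between each of bottle_center, can_center, tin_center's own z axis and vertical below 0.12 rad and linear speed of each of bottle, can, tin below 0.03 m/s and x of can_center in the frame of tray between -0.13 and 0.13 m and y of can_center in the frame of tray between -0.055 and 0.055 m and z of can_center in the frame of tray between 0.058 and 0.072 m and x of tin_center in the frame of tray between -0.13 and 0.13 m and y of tin_center in the frame of tray between -0.055 and 0.055 m and z of tin_center in the frame of tray between 0.0355 and 0.0495 m and horizontal distance between plane_center and rack below 0.12 m), for 0.2 s.
2. the plane lies in its cradle while all three containers still stand in the tray (x of plane_center in the frame of cradle between -0.015 and 0.015 m and y of plane_center in the frame of cradle between -0.015 and 0.015 m and z of plane_center in the frame of cradle between 0.026 and 0.037 m and angle between the x axis of plane_center and the x axis of cradle, either way round below 0.2 rad and angle between plane_center's own z axis and vertical below 0.1 rad and linear speed of each of plane, bottle, can, tin below 0.03 m/s and x of bottle_center in the frame of tray between -0.13 and 0.13 m and y of bottle_center in the frame of tray between -0.055 and 0.055 m and z of bottle_center in the frame of tray between 0.0705 and 0.0845 m and angle between each of bottle_center, can_center, tin_center's own z axis and vertical below 0.12 rad and x of can_center in the frame of tray between -0.13 and 0.13 m and y of can_center in the frame of tray between -0.055 and 0.055 m and z of can_center in the frame of tray between 0.058 and 0.072 m and x of tin_center in the frame of tray between -0.13 and 0.13 m and y of tin_center in the frame of tray between -0.055 and 0.055 m and z of tin_center in the frame of tray between 0.0355 and 0.0495 m), for 0.2 s.
At the end, for the whole second after the job is handed in: Plane sole down in the cradle, centre within 15 mm of the cradle's along each of its axes, length within 0.2 rad of its length; bottle, can and tin upright (0.12 rad), each centre within 15 mm of where it was at the start; all released and at rest (x of plane_center in the frame of cradle between -0.015 and 0.015 m and y of plane_center in the frame of cradle between -0.015 and 0.015 m and z of plane_center in the frame of cradle between 0.026 and 0.037 m and angle between the x axis of plane_center and the x axis of cradle, either way round below 0.2 rad and angle between plane_center's own z axis and vertical below 0.1 rad and linear speed of each of plane, bottle, can, tin below 0.03 m/s and distance of each of bottle_center, can_center, tin_center from where it was at the start of the episode below 0.015 m and angle between each of bottle_center, can_center, tin_center's own z axis and vertical below 0.12 rad); the robot touches nothing.
It fails at once if the bottle is knocked over (angle between bottle_center's own z axis and vertical above 0.7 rad).
It fails at once if the can is knocked over (angle between can_center's own z axis and vertical above 0.7 rad).
It fails at once if the tin is knocked over (angle between tin_center's own z axis and vertical above 0.7 rad).
It also fails if it takes over 136 s, if anything falls off the work surface, if the arm or the gripper's body presses on something with over 40 N, if the wrist force passes 120 N, or if a joint passes its speed limit or range.

## Robot

A 7-joint arm with a two-finger parallel gripper is mounted at the origin on the work surface. World frame = base frame: x ahead of the robot, y to its left, z up, the work surface at z = 0. Lengths are in m, angles in rad, forces in N, time in s.
With the tool pointing down it reaches from about 0.4 to 0.85 m from the base axis. Payload 10.4 kg.
Tool frame: the origin (TCP) lies at the very end of the fingers, on their centre line; the grasp point (between the pads) lies 19 mm behind it (manip.tcp_to_grasp is the z of the grasp point in the tool frame, in m); z points along the fingers, x is the direction in which the jaws open and shut, and the axes are right-handed (so a half turn about z gives the same grasp; the last joint's range is limited). The gripper opens to 85 mm and grips with 20 to 120 N. Pads are 22 mm wide; open, the fingers measure 114 mm over their backs; the gripper's body (76 mm by 85 mm) begins 54 mm behind the grasp point. The pads swing forward as they close: fully open they stand 13 mm farther back than shut.
Start: joints at [1.271, 0.332, -0.065, 1.46, 0.022, 1.35, -0.088], TCP at [0.171, -0.601, 0.231] pointing down, gripper open.
Joint ranges: [-2.6, 2.6], [-0.5, 2.12], [-1.47, 1.34], [0.16, 2.42], [-1.27, 4.41], [0.06, 2.06], [-2.6, 2.6]. Speed limits (rad/s): [2.22, 2.22, 2.79, 2.79, 3.14, 3.14, 3.14].

## Interface

Orientations are given as a unit quaternion [x, y, z, w].
In Python, from workcell import manip gives the robot as it stands.
- The arm moves only by the tool servo_tool, never from a script. Its argument "moves" is a list of rows, each an object with "travel": the shift along the tool's x, y, z in mm, a list of three; "dr": the turn, a rotation vector about the tool's x, y, z in degrees, a list of three. A call has 1 to 12 rows; each row shifts and turns the commanded pose from where the row before left it, along the tool's axes as they then stand; what a row does not reach is not made up. A row lasts 1/8 s, in which the tool goes at most 62.5 mm and 10.7 degrees, less where a joint would pass 70% of its speed; a pose out of reach is approached as far as the arm can. A call is refused whole if a number of a shift passes 62.5 or a number of a turn 10.7, either way. A call with a gripper value outside its range is refused whole. "claw" is the closure, from 0 (fully open) to 1 (shut), set as the call begins (left out, the last holds). The fingers move at their own pace and stop on an object; "squeeze" is the grip in N (left out, the last holds). Time passes only in rows, so rows that do not move let the fingers close. It gives the time, the measured TCP pose, the force and the opening at its end, in the units of the state.
- manip.get_obs(): the state, without advancing time (a new reading comes with each control period).
- manip.camera(name): name is "side" or "top"; returns the picture (420x560x3 uint8, blue, green, red); there is no depth.
- manip.calibration(name): a dict with "intrinsics" (3x3 intrinsics, pixels), "distortion" ([k1, k2, p1, p2, k3] as OpenCV has them; the pictures are not rectified), "view" (4x4, takes a point from world to camera coordinates). Camera axes: x right, y down, z forward; pixel columns grow to the right and rows downward; lengths in m; the calibration is good to about 2 mm. A picture is of the moment at which its call begins. calibration takes no time and is no camera call.
- manip.hand_in(): hands the job in, once; it reports no verdict.
The state is a dict: "clock": time; "joint_pos": joint angles; "joint_velocities": joint speeds; "tau": joint torques, N m; "position": TCP position; "ee_rot": TCP orientation; "ft_force": force on the tool from outside, world axes, zero at the start; "torque": the same for the moment, N m; "grip_width": opening from 0.0 (shut) to 1.0 (fully open).
Only numpy, scipy, OpenCV 4.12 (cv2) and the standard library are available. Lean on these libraries where they do the work, as an engineer would, in place of code of your own. Each camera call takes 0.05 s, during which the arm holds its last target. There are 200 camera calls.

## Working session

There is one attempt and no reset: what is moved stays moved. The work goes in short steps, Python scripts to look and compute and a tool call to move; the robot and the scene stay as the last step left them, time stands still between calls to the robot, and variables do not carry over. Pictures are saved under pics/ and viewed, on a budget of 14 in all, crops included, one or two more only if the job needs it, and the job is handed in when it is done.

Besides the shell and the picture viewer there is one more tool, called as name(argument=value, ...), one argument or row to a line, values as JSON. servo_tool: Moves the arm, as the interface text tells. Its arguments: {"type":"object","properties":{"moves":{"type":"array","items":{"type":"object","properties":{"travel":{"type":"array","items":{"type":"number"}},"dr":{"type":"array","items":{"type":"number"}}}}},"claw":{"type":"number"},"squeeze":{"type":"number"}},"required":["moves"]}

```bash
ls; mkdir -p pics; python3 - <<'E'
from workcell import manip
import cv2,numpy as np
for n in("side","top"):
    cv2.imwrite(f"pics/{n}0.png",manip.camera(n)); c=manip.calibration(n)
    print(n,c["intrinsics"],c["distortion"],np.round(c["view"],4).tolist(), -np.array(c["view"])[:3,:3].T@np.array(c["view"])[:3,3])
print(manip.get_obs())
E
```

```text
pics
side [[387.16955809   0.         276.51427353]
 [  0.         387.16955809 206.36922924]
 [  0.           0.           1.        ]] [-0.11021926  0.          0.          0.          0.        ] [[-0.8541, -0.5201, 0.0002, 0.4727], [-0.2938, 0.4822, -0.8253, 0.217], [0.4292, -0.7049, -0.5647, 0.7206], [0.0, 0.0, 0.0, 1.0]] [0.15817478 0.64918622 0.58596665]
top [[396.87293497   0.         279.46900015]
 [  0.         396.87293497 211.29882785]
 [  0.           0.           1.        ]] [-0.01925668  0.          0.          0.          0.        ] [[0.0265, -0.9996, 0.0059, -0.0165], [-0.9948, -0.0269, -0.0981, 0.5531], [0.0982, -0.0033, -0.9952, 1.06], [0.0, 0.0, 0.0, 1.0]] [0.44652923 0.00190154 1.10926689]
{'clock': 0.1, 'joint_pos': array([ 1.27138832,  0.33278848, -0.06465714,  1.460874  ,  0.02161706,
        1.3499034 , -0.08848995]), 'joint_velocities': array([ 0.00117629, -0.00108744,  0.00029532, -0.00174527,  0.00058533,
       -0.00091974, -0.00033144]), 'tau': array([ 2.02549913e-03, -6.26749849e+01,  4.96462500e-02, -3.92429173e+01,
        1.63628178e-02,  7.06938139e-03,  7.21628180e-05]), 'position': array([ 0.17067662, -0.60088742,  0.23060005]), 'ee_rot': array([ 7.97896975e-01, -6.02793505e-01, -5.35532707e-04, -3.48417294e-04]), 'ft_force': array([-1.08562082,  0.44333367, -0.61351025]), 'torque': array([-0.0515685 ,  0.03015569,  0.03384632]), 'grip_width': 1.001015383384896}
```

View pics/side0.png

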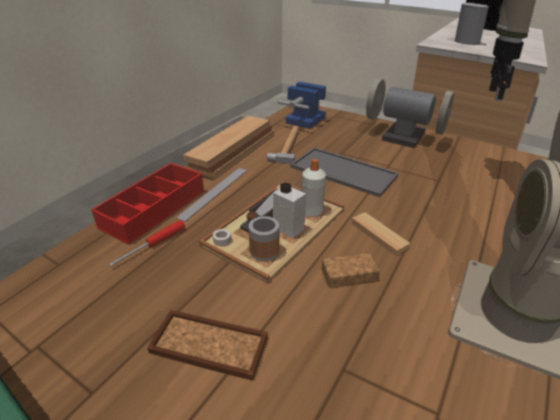

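View pics/top0.png

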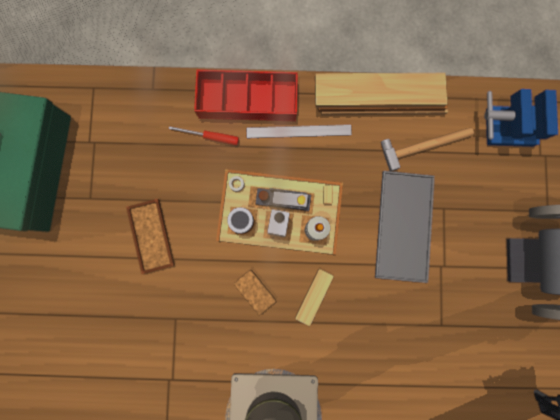

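The side view shows the tin at (264,237), the can at (289,210), the bottle at (314,190), the tray at (343,170) and the cradle at (210,343). The top view shows the board around (280,212), the tin at (240,221), the can at (280,225), the bottle at (318,230), the plane at (283,200), the tray at (405,227) and the cradle at (151,237).

```bash
cat > h.py <<'E'
from workcell import manip
import cv2,numpy as np
def rays(n,px):
    c=manip.calibration(n);V=np.array(c["view"]);R=V[:3,:3]
    u=cv2.undistortPoints(np.array(px,float).reshape(-1,1,2),np.array(c["intrinsics"]),np.array(c["distortion"])).reshape(-1,2)
    return -R.T@V[:3,3],np.c_[u,np.ones(len(u))]@R
def cast(n,px,z):
    o,d=rays(n,px);return o+d*((z-o[2])/d[:,2])[:,None]
def tri(p,q):  # top px, side px -> point, gap
    a,d=rays("top",[p]);b,e=rays("side",[q]);d=d[0]/np.linalg.norm(d[0]);e=e[0]/np.linalg.norm(e[0])
    s=np.linalg.lstsq(np.c_[d,-e],b-a,rcond=None)[0];P,Q=a+s[0]*d,b+s[1]*e
    return (P+Q)/2,np.linalg.norm(P-Q)
def proj(n,P):
    c=manip.calibration(n);V=np.array(c["view"])
    return cv2.projectPoints(np.array(P,float).reshape(-1,3),cv2.Rodrigues(V[:3,:3])[0],V[:3,3],np.array(c["intrinsics"]),np.array(c["distortion"]))[0].reshape(-1,2)
E
python3 - <<'E'
import cv2,numpy as np
t=cv2.imread("pics/top0.png");s=cv2.imread("pics/side0.png")
a=cv2.resize(t[165:260,215:350],None,fx=5.9,fy=5.9,interpolation=cv2.INTER_CUBIC)
b=cv2.resize(s[150:275,195:350],None,fx=4.8,fy=4.8,interpolation=cv2.INTER_CUBIC)
cv2.imwrite("pics/ca.png",a);cv2.imwrite("pics/cb.png",b)
from h import cast
for nm,im,off,(x0,y0,x1,y1),z in(("tray",t,0,(368,165,442,290),.014),("cradle",t,0,(120,190,182,282),.016),("board",t,0,(212,165,350,260),.012)):
    c=im[y0:y1,x0:x1];hsv=cv2.cvtColor(c,cv2.COLOR_BGR2HSV)
    if nm=="tray":m=(hsv[...,1]<60)
    elif nm=="cradle":m=hsv[...,2]<75
    else:m=((hsv[...,0]>17)&(hsv[...,0]<32)&(hsv[...,2]>150)&(hsv[...,1]>70))
    m=cv2.morphologyEx(m.astype(np.uint8),cv2.MORPH_CLOSE,np.ones((3,3)))
    cs=cv2.findContours(m,0,2)[0];k=max(cs,key=cv2.contourArea)
    r=cv2.minAreaRect(k);B=cv2.boxPoints(r)+[x0,y0]
    W=cast("top",B,z);
    print(nm,B.round(1).tolist(),W[:,:2].round(4).tolist(),"ctr",W.mean(0).round(4),"edges",np.linalg.norm(np.diff(W,axis=0),axis=1).round(3),"ang",np.degrees(np.arctan2(*(W[1]-W[0])[1::-1])).round(1))
E
```

```text
tray [[374.8, 278.5], [382.8, 163.9], [435.2, 167.6], [427.1, 282.2]] [[0.3771, -0.2672], [0.6967, -0.289], [0.6904, -0.4374], [0.3706, -0.4114]] ctr [ 0.5337 -0.3513  0.014 ] edges [0.32  0.149 0.321] ang -3.9
cradle [[157.9, 200.2], [159.0, 200.0], [163.0, 217.8], [161.9, 218.0]] [[0.5762, 0.3363], [0.5769, 0.3334], [0.5277, 0.3197], [0.527, 0.3226]] ctr [0.5519 0.328  0.016 ] edges [0.003 0.051 0.003] ang -75.8
board [[219.1, 240.4], [227.0, 171.7], [339.9, 184.8], [331.9, 253.5]] [[0.4696, 0.1625], [0.6623, 0.1483], [0.6341, -0.1689], [0.4422, -0.1493]] ctr [ 0.5521 -0.0018  0.012 ] edges [0.193 0.318 0.193] ang -4.2
```

View pics/ca.png

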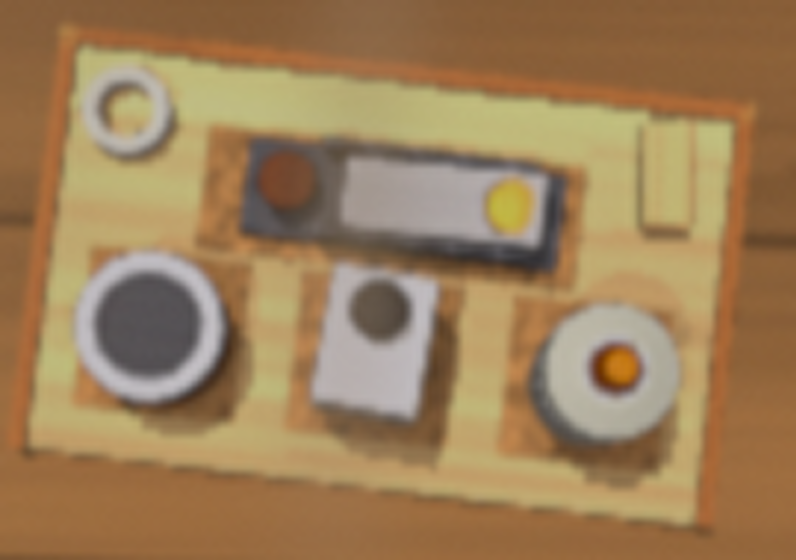

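View pics/cb.png

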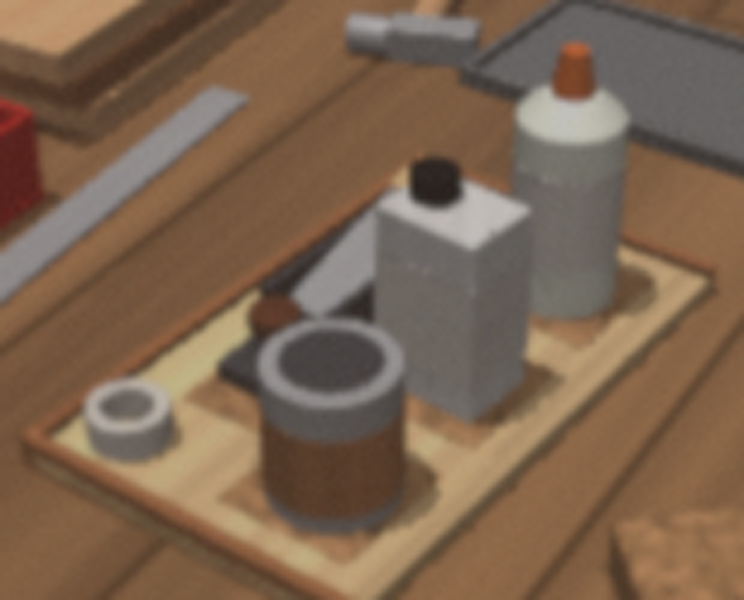

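Top crop: tin at (151,328); can top face corners at (337,262), (437,275), (418,417), (312,400); nozzle at (619,362); plane running from wooden knob (288,180) to brass knob (508,205). Side crop: tin top at (332,365), cap at (437,165), nozzle tip at (575,48).

```bash
python3 - <<'E'
import cv2,numpy as np
from h import *
T=lambda p:((np.array(p,float)+.5)/5.9-.5+[215,165])
S=lambda p:((np.array(p,float)+.5)/4.8-.5+[195,150])
np.set_printoptions(precision=4,suppress=True)
for n,p,q in(("tin top",(151,328),(332,363)),("cap",(379,310),(437,168)),("nozzle",(619,362),(575,48)),("woodknob",(288,180),(277,302)),("board NR",(708,530),(712,275)),("board FL",(66,28),(28,440)),
  ("can nearR(418,417)",(418,417),(530,211)),("can nearL",(312,400),(472,247)),("can farL",(337,262),(378,200))):
    print(n,*tri(T(p),S(q)))
print("tin",cast("top",[T((151,328))],.087))
c=cast("top",[T(p) for p in((337,262),(437,275),(418,417),(312,400))],.117);print("can",c.mean(0),np.linalg.norm(np.diff(c,axis=0),axis=1),c)
print("bottle noz",cast("top",[T((619,362))],.157),"body",cast("top",[T((612,372))],.12))
b=cast("top",[T(p) for p in((66,28),(752,105),(708,530),(22,452))],.016);print("board",b.mean(0),b,np.linalg.norm(np.diff(b,axis=0),axis=1))
p=cast("top",[T(p) for p in((250,140),(565,175),(553,270),(240,235))],.04);print("plane",p.mean(0),p)
k=cast("top",[T((288,180)),T((508,205))],.058);print("knobs",k,np.degrees(np.arctan2(*(k[0]-k[1])[1::-1])))
t=cv2.imread("pics/top0.png");s=cv2.imread("pics/side0.png")
a=cv2.resize(t[190:285,115:190],None,fx=5,fy=5,interpolation=cv2.INTER_CUBIC)
d=cv2.resize(t[162:292,368:445],None,fx=4,fy=4,interpolation=cv2.INTER_CUBIC)
im=np.zeros((530,700,3),np.uint8);im[:475,:375]=a;im[:520,385:385+308]=d;cv2.imwrite("pics/cc.png",im)
E
```

```text
tin top [0.5229 0.1    0.0863] 0.002586355621577378
cap [0.5287 0.0001 0.1341] 0.000950829291384852
nozzle [ 0.5077 -0.0981  0.1596] 0.0001643815680475307
woodknob [0.5932 0.0428 0.0592] 0.0015669002589055788
board NR [ 0.4417 -0.1556  0.013 ] 0.004149015137475854
board FL [0.668  0.1513 0.0157] 0.0008262375306034602
can nearR(418,417) [ 0.4863 -0.0172  0.1148] 0.0033141588598597153
can nearL [0.4923 0.028  0.1179] 0.0035702718408642613
can farL [0.55   0.0185 0.1193] 0.000992470445566203
tin [[0.5217 0.0993 0.087 ]]
can [0.5177 0.0008 0.117 ] [0.043  0.061  0.0455] [[ 0.5498  0.0183  0.117 ]
 [ 0.5454 -0.0244  0.117 ]
 [ 0.4848 -0.0179  0.117 ]
 [ 0.4907  0.0272  0.117 ]]
bottle noz [[ 0.5078 -0.0984  0.157 ]] body [[ 0.5058 -0.0994  0.12  ]]
board [ 0.5539 -0.0037  0.016 ] [[ 0.6683  0.1515  0.016 ]
 [ 0.6403 -0.1742  0.016 ]
 [ 0.4398 -0.156   0.016 ]
 [ 0.4674  0.164   0.016 ]] [0.327  0.2014 0.3212]
plane [ 0.585  -0.0096  0.04  ] [[ 0.6133  0.0613  0.04  ]
 [ 0.601  -0.0844  0.04  ]
 [ 0.5568 -0.0797  0.04  ]
 [ 0.569   0.0645  0.04  ]]
knobs [[ 0.5926  0.0425  0.058 ]
 [ 0.5839 -0.0574  0.058 ]] 85.0261023161046
```

View pics/cc.png

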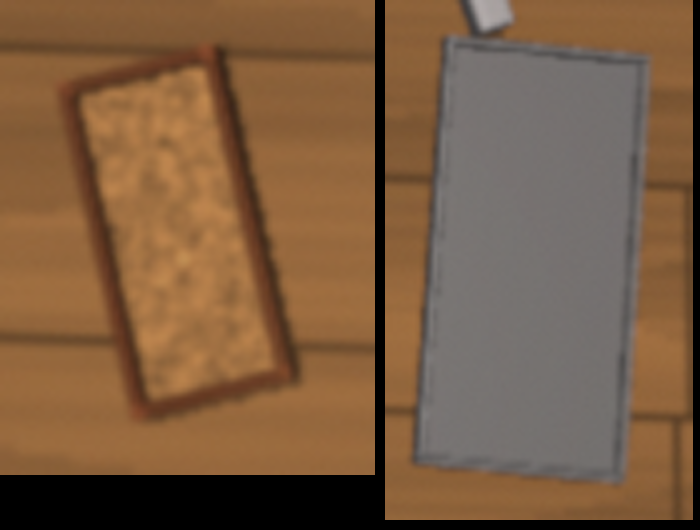

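Crop: cradle outer corners at (62,88), (215,48), (297,380), (138,418); tray corners at (447,37), (650,57), (623,483), (415,465).

```bash
cat >> h.py <<'E'
from scipy.spatial.transform import Rotation as Ro
def go(x,y,z,yaw):
    """shift (mm, in the axes after the turn) and turn (deg, tool axes) to TCP x,y,z and jaw angle yaw (deg)"""
    o=manip.get_obs();R=Ro.from_quat(o["ee_rot"])
    c,s=np.cos(np.radians(yaw)),np.sin(np.radians(yaw));G=np.array([[c,s,0],[s,-c,0],[0,0,-1]])
    print("t",round(o["clock"],2),"p",o["position"].round(4),"F",o["ft_force"].round(1),"w",round(o["grip_width"],3),
     "| turn",(R.inv()*Ro.from_matrix(G)).as_rotvec(degrees=True).round(1),"shift after",((np.array([x,y,z])-o["position"])@G*1000).round(1),"shift now",(R.inv().apply(np.array([x,y,z])-o["position"])*1000).round(1))
E
python3 - <<'E'
from h import *
np.set_printoptions(precision=4,suppress=True)
c=cast("top",[((u+.5)/5-.5+115,(v+.5)/5-.5+190) for u,v in((62,88),(215,48),(297,380),(138,418))],.016)
t=cast("top",[((u-385+.5)/4-.5+368,(v+.5)/4-.5+162) for u,v in((447,37),(650,57),(623,483),(415,465))],.014)
for n,q in(("cradle",c),("tray",t)):
    d=q[0]-q[3]+q[1]-q[2];print(n,q.mean(0),np.linalg.norm(np.diff(q,axis=0),axis=1),"yaw",np.degrees(np.arctan2(d[1],d[0])))
    Y=d/np.linalg.norm(d)
    if n=="tray":print([ (q.mean(0)+k*Y) for k in(-.09,0,.09)])
    print("side proj",proj("side",q))
print(manip.tcp_to_grasp);go(.507,-.099,.23,-94.9)
E
```

```text
cradle [0.4764 0.3523 0.016 ] [0.0873 0.1896 0.0888] yaw 16.664841478863213
side proj [[149.6968 347.0867]
 [172.4363 309.9342]
 [268.7764 331.3258]
 [252.5272 373.9595]]
tray [ 0.523  -0.3507  0.014 ] [0.1438 0.2973 0.1434] yaw -4.194254925197067
[array([ 0.4332, -0.3441,  0.014 ]), array([ 0.523 , -0.3507,  0.014 ]), array([ 0.6127, -0.3573,  0.014 ])]
side proj [[291.0901 163.7545]
 [314.6006 147.4272]
 [398.5628 172.9202]
 [380.6679 193.6921]]
-0.0187
t 0.1 p [ 0.1707 -0.6009  0.2306] F [-1.1  0.4 -0.6] w 1.001 | turn [ 0.   0.1 20.8] shift after [-528.8 -292.2    0.6] shift now [-390.9 -460.7    1.1]
```

servo_tool(
  moves=[
    {"travel":[0,0,0],"dr":[0,0,10.4]},
    {"travel":[0,0,0],"dr":[0,0,10.4]},
    {"travel":[-50,-10,0]},
    {"travel":[-53,-20,0]},
    {"travel":[-53,-30,0]},
    {"travel":[-53,-30,0]},
    {"travel":[-53,-30,0]},
    {"travel":[-53,-30,0]},
    {"travel":[-53,-30,0]},
    {"travel":[-53,-30,0]},
    {"travel":[-53,-30,0]},
    {"travel":[-30,-30,0]},
  ],
  claw=0,
  squeeze=40,
)

```text
$.moves[2]: bad value
```

```bash
python3 -c "
from h import *
go(.507,-.099,.090,-94.9)"
```

```text
t 0.1 p [ 0.1707 -0.6009  0.2306] F [-1.1  0.4 -0.6] w 1.001 | turn [ 0.   0.1 20.8] shift after [-528.8 -292.2  140.6] shift now [-390.7 -460.7  141.1]
```

servo_tool(
  moves=[
    {"travel":[0,0,0],"dr":[0,0,10.4]},
    {"travel":[0,0,0],"dr":[0,0,10.4]},
    {"travel":[-50,-10,0],"dr":[0,0,0]},
    {"travel":[-53,-20,0],"dr":[0,0,0]},
    {"travel":[-53,-30,0],"dr":[0,0,0]},
    {"travel":[-53,-30,0],"dr":[0,0,0]},
    {"travel":[-53,-30,0],"dr":[0,0,0]},
    {"travel":[-53,-30,0],"dr":[0,0,0]},
    {"travel":[-53,-30,0],"dr":[0,0,0]},
    {"travel":[-53,-30,0],"dr":[0,0,0]},
    {"travel":[-53,-30,0],"dr":[0,0,0]},
    {"travel":[-30,-30,0],"dr":[0,0,0]},
  ],
  claw=0,
  squeeze=40,
)

```text
clock: 1.6
position: [0.4842, -0.1194, 0.2315]
ee_rot: [-0.677, 0.736, -0.0, 0.0]
ft_force: [0.2, -1.0, 0.1]
grip_width: 0.998
```

```bash
python3 -c "
from h import *
go(.507,-.099,.090,-94.9)"
```

```text
t 1.6 p [ 0.4842 -0.1194  0.2315] F [ 0.2 -1.   0.1] w 0.998 | turn [-0.  -0.   0.1] shift after [-22.3 -21.  141.5] shift now [-22.2 -21.  141.5]
```

servo_tool(
  moves=[
    {"travel":[-22,-21,0],"dr":[0,0,0]},
    {"travel":[0,0,20],"dr":[0,0,0]},
    {"travel":[0,0,0],"dr":[0,0,0]},
  ],
)

```text
clock: 1.98
position: [0.5051, -0.102, 0.2098]
ee_rot: [-0.676, 0.737, 0.001, -0.001]
ft_force: [-0.2, -0.3, 0.9]
grip_width: 1.0
```

```bash
python3 - <<'E'
from h import *
go(.507,-.099,.090,-94.9)
t=manip.camera("top")[150:270,210:360];s=manip.camera("side")[110:260,200:380]
im=np.zeros((600,800,3),np.uint8);a=cv2.resize(t,None,fx=2.6,fy=2.6);b=cv2.resize(s,None,fx=2.2,fy=2.2)
im[:a.shape[0],:a.shape[1]]=a;im[:b.shape[0],400:400+b.shape[1]]=b;cv2.imwrite("pics/g1.png",im[:340])
E
```

```text
t 1.98 p [ 0.5051 -0.102   0.2098] F [-0.2 -0.3  0.9] w 1.0 | turn [ 0.2  0.  -0. ] shift after [ -3.2  -1.7 119.8] shift now [ -3.1  -2.  119.8]
```

View pics/g1.png

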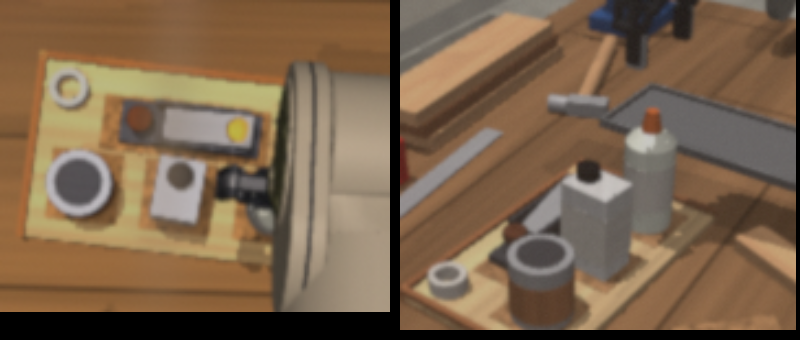

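The fingers straddle the bottle (side view tips at (635,55) and (683,25), nozzle at (652,118)). I'll descend now.

servo_tool(
  moves=[
    {"travel":[-3,-2,25],"dr":[0,0,0]},
    {"travel":[0,0,30],"dr":[0,0,0]},
    {"travel":[0,0,30],"dr":[0,0,0]},
    {"travel":[0,0,20],"dr":[0,0,0]},
    {"travel":[0,0,14],"dr":[0,0,0]},
    {"travel":[0,0,0],"dr":[0,0,0]},
  ],
)

```text
clock: 2.82
position: [0.508, -0.0997, 0.0921]
ee_rot: [-0.676, 0.737, 0.0, -0.0]
ft_force: [0.5, 0.0, 0.3]
grip_width: 1.004
```

servo_tool(
  moves=[
    {"travel":[0,0,0],"dr":[0,0,0]},
    {"travel":[0,0,0],"dr":[0,0,0]},
    {"travel":[0,0,0],"dr":[0,0,0]},
    {"travel":[0,0,0],"dr":[0,0,0]},
    {"travel":[0,0,0],"dr":[0,0,0]},
    {"travel":[0,0,0],"dr":[0,0,0]},
    {"travel":[0,0,0],"dr":[0,0,0]},
    {"travel":[0,0,0],"dr":[0,0,0]},
  ],
  claw=1,
)

```text
clock: 3.82
position: [0.509, -0.0995, 0.0935]
ee_rot: [-0.676, 0.737, -0.001, 0.0]
ft_force: [-1.0, 1.3, 6.2]
grip_width: 0.661
```

```bash
python3 -c "
from h import *
go(.6127,-.3573,.15,-94.9)"
```

```text
t 3.83 p [ 0.509  -0.0995  0.0935] F [-1.   1.3  6.2] w 0.661 | turn [-0.1 -0.  -0. ] shift after [ 248.  -125.4  -56.5] shift now [ 247.9 -125.6  -56.2]
```

servo_tool(
  moves=[
    {"travel":[0,0,-15],"dr":[0,0,0]},
    {"travel":[0,0,-30],"dr":[0,0,0]},
    {"travel":[20,-8,-10],"dr":[0,0,0]},
    {"travel":[35,-20,0],"dr":[0,0,0]},
    {"travel":[40,-20,0],"dr":[0,0,0]},
    {"travel":[40,-20,0],"dr":[0,0,0]},
    {"travel":[40,-20,0],"dr":[0,0,0]},
    {"travel":[40,-20,0],"dr":[0,0,0]},
    {"travel":[25,-12,0],"dr":[0,0,0]},
    {"travel":[8,-5,0],"dr":[0,0,0]},
    {"travel":[0,0,0],"dr":[0,0,0]},
    {"travel":[0,0,0],"dr":[0,0,0]},
  ],
)

```text
clock: 5.32
position: [0.6115, -0.3558, 0.1475]
ee_rot: [-0.677, 0.736, 0.0, 0.0]
ft_force: [-0.2, 0.4, -2.5]
grip_width: 0.661
```

```bash
python3 - <<'E'
from h import *
go(.6127,-.3573,.088,-94.9)
t=manip.camera("top")[120:300,330:480];s=manip.camera("side")[70:220,220:420]
im=np.zeros((440,800,3),np.uint8);a=cv2.resize(t,None,fx=2.4,fy=2.4);b=cv2.resize(s,None,fx=2.1,fy=2.1)
im[:a.shape[0],:a.shape[1]]=a;im[:b.shape[0],370:370+b.shape[1]]=b;cv2.imwrite("pics/g2.png",im)
E
```

```text
t 5.33 p [ 0.6115 -0.3558  0.1475] F [-0.2  0.4 -2.5] w 0.661 | turn [0. 0. 0.] shift after [ 1.3 -1.3 59.5] shift now [ 1.4 -1.3 59.5]
```

View pics/g2.png

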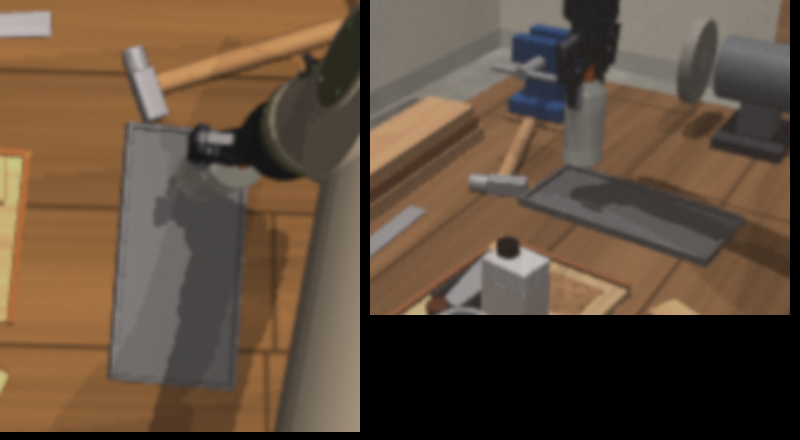

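The bottle hangs upright at the far end of the tray, around (585,125) in the right-hand crop. I'll lower it now.

servo_tool(
  moves=[
    {"travel":[0,0,20],"dr":[0,0,0]},
    {"travel":[0,0,20],"dr":[0,0,0]},
    {"travel":[0,0,12],"dr":[0,0,0]},
    {"travel":[0,0,5],"dr":[0,0,0]},
    {"travel":[0,0,2],"dr":[0,0,0]},
    {"travel":[0,0,1],"dr":[0,0,0]},
    {"travel":[0,0,0],"dr":[0,0,0]},
  ],
)

```text
clock: 6.3
position: [0.6117, -0.3574, 0.0878]
ee_rot: [-0.676, 0.737, -0.0, 0.0]
ft_force: [0.6, -0.7, -3.0]
grip_width: 0.657
```

servo_tool(
  moves=[
    {"travel":[0,0,1],"dr":[0,0,0]},
    {"travel":[0,0,1],"dr":[0,0,0]},
    {"travel":[0,0,0],"dr":[0,0,0]},
  ],
)

```text
clock: 6.68
position: [0.6122, -0.3575, 0.0877]
ee_rot: [-0.676, 0.737, -0.001, 0.0]
ft_force: [-4.0, 2.6, 9.7]
grip_width: 0.664
```

servo_tool(
  moves=[
    {"travel":[0,0,0],"dr":[0,0,0]},
    {"travel":[0,0,0],"dr":[0,0,0]},
    {"travel":[0,0,0],"dr":[0,0,0]},
    {"travel":[0,0,0],"dr":[0,0,0]},
    {"travel":[0,0,0],"dr":[0,0,0]},
    {"travel":[0,0,-20],"dr":[0,0,0]},
    {"travel":[0,0,-40],"dr":[0,0,0]},
    {"travel":[0,0,-55],"dr":[0,0,0]},
    {"travel":[0,0,-10],"dr":[0,0,0]},
    {"travel":[0,0,0],"dr":[0,0,0]},
  ],
  claw=0,
)

```text
clock: 7.92
position: [0.6119, -0.3574, 0.2121]
ee_rot: [-0.676, 0.737, -0.001, 0.0]
ft_force: [-0.0, -1.0, -1.9]
grip_width: 1.0
```

```bash
python3 -c "
from h import *
go(.517,.0006,.213,-94.9)"
```

```text
t 7.92 p [ 0.6119 -0.3574  0.2121] F [-0.  -1.  -1.9] w 1.0 | turn [-0.1 -0.1 -0. ] shift after [-348.6  125.2   -0.9] shift now [-348.5  125.4   -1.6]
```

servo_tool(
  moves=[
    {"travel":[-20,8,0],"dr":[0,0,0]},
    {"travel":[-45,16,0],"dr":[0,0,0]},
    {"travel":[-50,18,0],"dr":[0,0,0]},
    {"travel":[-50,18,0],"dr":[0,0,0]},
    {"travel":[-50,18,0],"dr":[0,0,0]},
    {"travel":[-50,18,0],"dr":[0,0,0]},
    {"travel":[-50,18,0],"dr":[0,0,0]},
    {"travel":[-34,11,0],"dr":[0,0,0]},
    {"travel":[0,0,20],"dr":[0,0,2.1]},
    {"travel":[0,0,20],"dr":[0,0,0]},
    {"travel":[0,0,0],"dr":[0,0,0]},
  ],
)

```text
clock: 9.3
position: [0.5153, 0.0011, 0.1682]
ee_rot: [-0.662, 0.749, 0.002, -0.002]
ft_force: [0.4, 0.3, 0.5]
grip_width: 1.0
```

```bash
python3 -c "
from h import *
go(.517,.0006,.07,-97)"
```

```text
t 9.3 p [0.5153 0.0011 0.1682] F [0.4 0.3 0.5] w 1.0 | turn [ 0.3 -0.  -0. ] shift after [ 0.3 -1.7 98.2] shift now [ 0.2 -2.2 98.1]
```

servo_tool(
  moves=[
    {"travel":[0,-2,20],"dr":[0,0,0]},
    {"travel":[0,0,30],"dr":[0,0,0]},
    {"travel":[0,0,30],"dr":[0,0,0]},
    {"travel":[0,0,18],"dr":[0,0,0]},
    {"travel":[0,0,0],"dr":[0,0,0]},
  ],
)

```text
clock: 9.93
position: [0.5184, 0.0009, 0.0717]
ee_rot: [-0.662, 0.749, 0.001, -0.001]
ft_force: [0.2, 0.2, 0.6]
grip_width: 1.002
```

servo_tool(
  moves=[
    {"travel":[0,0,0],"dr":[0,0,0]},
    {"travel":[0,0,0],"dr":[0,0,0]},
    {"travel":[0,0,0],"dr":[0,0,0]},
    {"travel":[0,0,0],"dr":[0,0,0]},
    {"travel":[0,0,0],"dr":[0,0,0]},
    {"travel":[0,0,0],"dr":[0,0,0]},
    {"travel":[0,0,0],"dr":[0,0,0]},
    {"travel":[0,0,0],"dr":[0,0,0]},
  ],
  claw=1,
)

```text
clock: 10.92
position: [0.5197, 0.001, 0.0734]
ee_rot: [-0.662, 0.749, -0.001, 0.001]
ft_force: [-2.4, 0.5, 6.6]
grip_width: 0.538
```

```bash
python3 -c "
from h import *
go(.523,-.3507,.12,-97)"
```

```text
t 10.93 p [0.5197 0.001  0.0734] F [-2.4  0.5  6.6] w 0.538 | turn [-0.1 -0.  -0. ] shift after [348.7 -46.1 -46.6] shift now [348.7 -46.4 -46.4]
```

servo_tool(
  moves=[
    {"travel":[0,0,-15],"dr":[0,0,0]},
    {"travel":[0,0,-30],"dr":[0,0,0]},
    {"travel":[20,-3,-5],"dr":[0,0,0]},
    {"travel":[45,-6,0],"dr":[0,0,0]},
    {"travel":[50,-7,0],"dr":[0,0,0]},
    {"travel":[50,-7,0],"dr":[0,0,0]},
    {"travel":[50,-7,0],"dr":[0,0,0]},
    {"travel":[50,-7,0],"dr":[0,0,0]},
    {"travel":[50,-6,0],"dr":[0,0,0]},
    {"travel":[25,-3,0],"dr":[0,0,0]},
    {"travel":[9,0,0],"dr":[0,0,0]},
    {"travel":[0,0,0],"dr":[0,0,0]},
  ],
)

```text
clock: 12.42
position: [0.522, -0.35, 0.1224]
ee_rot: [-0.663, 0.749, 0.0, 0.0]
ft_force: [0.6, 1.2, -3.9]
grip_width: 0.535
```

servo_tool(
  moves=[
    {"travel":[0,0,15],"dr":[0,0,0]},
    {"travel":[0,0,15],"dr":[0,0,0]},
    {"travel":[0,0,12],"dr":[0,0,0]},
    {"travel":[0,0,6],"dr":[0,0,0]},
    {"travel":[0,0,4],"dr":[0,0,0]},
    {"travel":[0,0,0],"dr":[0,0,0]},
  ],
)

```text
clock: 13.18
position: [0.5219, -0.3511, 0.0703]
ee_rot: [-0.662, 0.749, -0.0, -0.0]
ft_force: [-0.5, -0.3, -4.0]
grip_width: 0.536
```

```bash
python3 -c "
from h import *
go(.523,-.3507,.067,-97)"
```

```text
t 13.18 p [ 0.5219 -0.3511  0.0703] F [-0.5 -0.3 -4. ] w 0.536 | turn [-0. -0. -0.] shift after [-0.6 -1.1  3.3] shift now [-0.6 -1.1  3.3]
```

servo_tool(
  moves=[
    {"travel":[0,0,1.5],"dr":[0,0,0]},
    {"travel":[0,0,1.5],"dr":[0,0,0]},
    {"travel":[0,0,1],"dr":[0,0,0]},
    {"travel":[0,0,0],"dr":[0,0,0]},
  ],
)

```text
clock: 13.68
position: [0.5222, -0.3512, 0.0676]
ee_rot: [-0.662, 0.749, -0.001, 0.0]
ft_force: [-2.8, 2.0, 6.3]
grip_width: 0.535
```

servo_tool(
  moves=[
    {"travel":[0,0,0],"dr":[0,0,0]},
    {"travel":[0,0,0],"dr":[0,0,0]},
    {"travel":[0,0,0],"dr":[0,0,0]},
    {"travel":[0,0,0],"dr":[0,0,0]},
    {"travel":[0,0,0],"dr":[0,0,0]},
    {"travel":[0,0,-20],"dr":[0,0,0]},
    {"travel":[0,0,-40],"dr":[0,0,0]},
    {"travel":[0,0,-40],"dr":[0,0,0]},
    {"travel":[0,0,-5],"dr":[0,0,-2.1]},
    {"travel":[0,0,0],"dr":[0,0,0]},
  ],
  claw=0,
)

```text
clock: 14.92
position: [0.522, -0.3511, 0.1722]
ee_rot: [-0.676, 0.737, -0.001, 0.0]
ft_force: [-1.1, 0.4, -0.3]
grip_width: 0.999
```

```bash
python3 -c "
from h import *
go(.5222,.0995,.06,-94.9)"
```

```text
t 14.93 p [ 0.522  -0.3511  0.1722] F [-1.1  0.4 -0.3] w 0.999 | turn [-0.1 -0.  -0. ] shift after [-449.    38.3  112.2] shift now [-449.1   38.6  111.8]
```

servo_tool(
  moves=[
    {"travel":[-25,2,0],"dr":[0,0,0]},
    {"travel":[-50,4,0],"dr":[0,0,0]},
    {"travel":[-55,5,0],"dr":[0,0,0]},
    {"travel":[-55,5,0],"dr":[0,0,0]},
    {"travel":[-55,5,0],"dr":[0,0,0]},
    {"travel":[-55,5,0],"dr":[0,0,0]},
    {"travel":[-55,5,0],"dr":[0,0,0]},
    {"travel":[-50,4,0],"dr":[0,0,0]},
    {"travel":[-37,3,0],"dr":[0,0,0]},
    {"travel":[-12,0,0],"dr":[0,0,0]},
    {"travel":[0,0,35],"dr":[0,0,0]},
    {"travel":[0,0,0],"dr":[0,0,0]},
  ],
)

```text
clock: 16.42
position: [0.5209, 0.0981, 0.1338]
ee_rot: [-0.676, 0.737, 0.001, -0.002]
ft_force: [-0.6, 0.1, 0.5]
grip_width: 1.001
```

```bash
python3 -c "
from h import *
go(.5222,.0995,.045,-94.9)"
```

```text
t 16.43 p [0.5209 0.0981 0.1338] F [-0.6  0.1  0.5] w 1.001 | turn [ 0.3 -0.1 -0.1] shift after [-1.5 -1.2 88.8] shift now [-1.7 -1.7 88.8]
```

servo_tool(
  moves=[
    {"travel":[-1,-1,20],"dr":[0,0,0]},
    {"travel":[0,0,25],"dr":[0,0,0]},
    {"travel":[0,0,25],"dr":[0,0,0]},
    {"travel":[0,0,18],"dr":[0,0,0]},
    {"travel":[0,0,0],"dr":[0,0,0]},
  ],
)

```text
clock: 17.05
position: [0.5231, 0.1001, 0.0473]
ee_rot: [-0.676, 0.737, 0.001, -0.001]
ft_force: [0.8, 0.5, 0.2]
grip_width: 0.999
```

servo_tool(
  moves=[
    {"travel":[0,0,0],"dr":[0,0,0]},
    {"travel":[0,0,0],"dr":[0,0,0]},
    {"travel":[0,0,0],"dr":[0,0,0]},
    {"travel":[0,0,0],"dr":[0,0,0]},
    {"travel":[0,0,0],"dr":[0,0,0]},
    {"travel":[0,0,0],"dr":[0,0,0]},
    {"travel":[0,0,0],"dr":[0,0,0]},
  ],
  claw=1,
)

```text
clock: 17.92
position: [0.5246, 0.1007, 0.0495]
ee_rot: [-0.676, 0.737, -0.001, 0.001]
ft_force: [-0.9, 0.8, 6.9]
grip_width: 0.763
```

```bash
python3 -c "
from h import *
go(.4332,-.3441,.095,-94.9)"
```

```text
t 17.93 p [0.5246 0.1007 0.0495] F [-0.9  0.8  6.9] w 0.763 | turn [-0.1  0.  -0. ] shift after [451.   53.1 -45.5] shift now [451.   52.7 -45.7]
```

servo_tool(
  moves=[
    {"travel":[0,0,-15],"dr":[0,0,0]},
    {"travel":[0,0,-30],"dr":[0,0,0]},
    {"travel":[30,10,-5],"dr":[0,0,0]},
    {"travel":[50,15,0],"dr":[0,0,0]},
    {"travel":[55,15,0],"dr":[0,0,0]},
    {"travel":[55,10,0],"dr":[0,0,0]},
    {"travel":[55,3,0],"dr":[0,0,0]},
    {"travel":[55,0,0],"dr":[0,0,0]},
    {"travel":[55,0,0],"dr":[0,0,0]},
    {"travel":[50,0,0],"dr":[0,0,0]},
    {"travel":[35,0,0],"dr":[0,0,0]},
    {"travel":[11,0,0],"dr":[0,0,0]},
  ],
)

```text
clock: 19.42
position: [0.4311, -0.3466, 0.0988]
ee_rot: [-0.675, 0.738, -0.0, -0.0]
ft_force: [0.6, 0.2, -3.3]
grip_width: 0.765
```

servo_tool(
  moves=[
    {"travel":[0,0,0],"dr":[0,0,0]},
    {"travel":[0,0,15],"dr":[0,0,0]},
    {"travel":[0,0,15],"dr":[0,0,0]},
    {"travel":[0,0,12],"dr":[0,0,0]},
    {"travel":[0,0,7],"dr":[0,0,0]},
    {"travel":[0,0,3],"dr":[0,0,0]},
    {"travel":[0,0,0],"dr":[0,0,0]},
  ],
)

```text
clock: 20.3
position: [0.4322, -0.3443, 0.0464]
ee_rot: [-0.676, 0.737, -0.0, 0.0]
ft_force: [0.4, 0.5, -3.3]
grip_width: 0.758
```

```bash
python3 -c "
from h import *
go(.4332,-.3441,.0435,-94.9)"
```

```text
t 20.3 p [ 0.4322 -0.3443  0.0464] F [ 0.4  0.5 -3.3] w 0.758 | turn [-0. -0. -0.] shift after [-0.3 -1.   2.9] shift now [-0.3 -1.   2.9]
```

servo_tool(
  moves=[
    {"travel":[0,0,1.5],"dr":[0,0,0]},
    {"travel":[0,0,1.5],"dr":[0,0,0]},
    {"travel":[0,0,1],"dr":[0,0,0]},
    {"travel":[0,0,0],"dr":[0,0,0]},
  ],
)

```text
clock: 20.8
position: [0.4323, -0.3445, 0.0435]
ee_rot: [-0.676, 0.737, -0.0, -0.0]
ft_force: [-3.9, 2.9, 9.7]
grip_width: 0.758
```

servo_tool(
  moves=[
    {"travel":[0,0,0],"dr":[0,0,0]},
    {"travel":[0,0,0],"dr":[0,0,0]},
    {"travel":[0,0,0],"dr":[0,0,0]},
    {"travel":[0,0,0],"dr":[0,0,0]},
    {"travel":[0,0,0],"dr":[0,0,0]},
    {"travel":[0,0,-20],"dr":[0,0,0]},
    {"travel":[0,0,-40],"dr":[0,0,0]},
    {"travel":[0,0,-40],"dr":[0,0,0]},
    {"travel":[-30,0,0],"dr":[0,0,0]},
    {"travel":[-50,0,0],"dr":[0,0,0]},
    {"travel":[-50,0,0],"dr":[0,0,0]},
    {"travel":[-10,0,0],"dr":[0,0,0]},
  ],
  claw=0,
)

```text
clock: 22.3
position: [0.4447, -0.2016, 0.1425]
ee_rot: [-0.678, 0.735, -0.0, 0.0]
ft_force: [0.0, -0.6, -0.2]
grip_width: 0.993
```

```bash
python3 - <<'E'
from h import *
go(.585,-.0085,.15,175-180)
t=manip.camera("top")[150:300,200:450];s=manip.camera("side")[100:270,190:410]
im=np.zeros((600,800,3),np.uint8);a=cv2.resize(t,None,fx=2,fy=2);b=cv2.resize(s,None,fx=2.5,fy=2.5)
im=np.zeros((740,560,3),np.uint8);im[:300,:500]=a;im[305:730,:550]=b;im=cv2.resize(im,(454,600));cv2.imwrite("pics/g3.png",im)
E
```

```text
t 22.3 p [ 0.4447 -0.2016  0.1425] F [ 0.  -0.6 -0.2] w 0.993 | turn [ -0.   -0.  -89.7] shift after [ 122.9 -204.6   -7.5] shift now [-203.8 -124.1   -7.4]
```

View pics/g3.png

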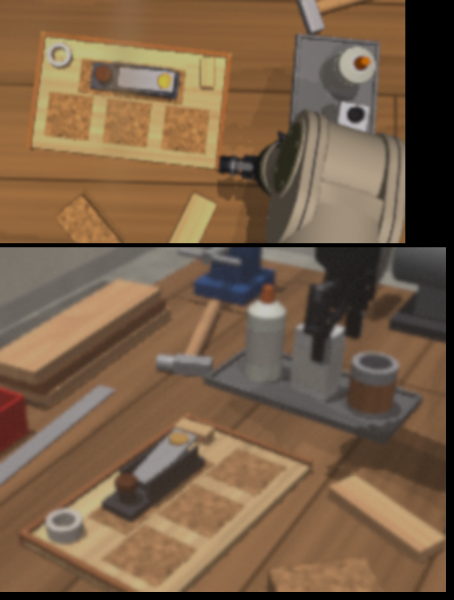

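All three containers stand upright in the tray (side crop: bottle (265,335), can (318,360), tin (372,383)). The plane lies alone on the board, around (135,80) in the top crop.

```bash
python3 - <<'E'
from h import *
print(manip.get_obs()["joint_pos"].round(2))
t=cv2.imread("pics/top0.png")
import numpy as np
im=manip.camera("top")
a=cv2.resize(im[165:260,215:320],None,fx=6,fy=6,interpolation=cv2.INTER_CUBIC);cv2.imwrite("pics/g4.png",a)
E
```

```text
[ 0.81  0.14 -0.5   1.9   0.08  1.12 -1.38]
```

View pics/g4.png

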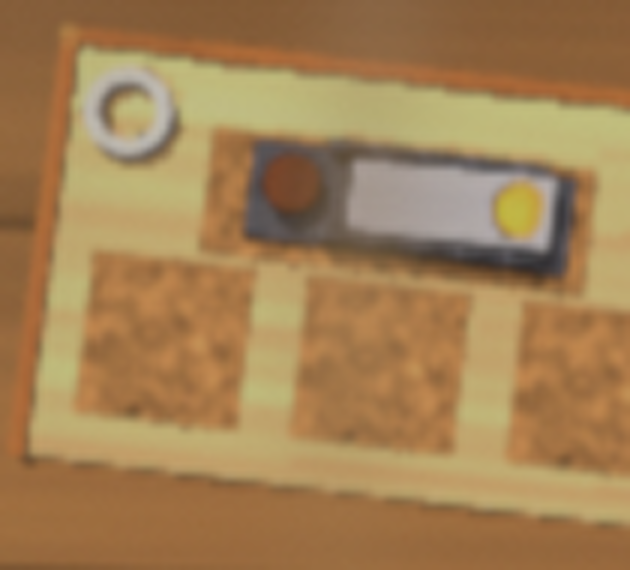

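The plane's corners in the crop are (252,140), (576,180), (568,275) and (246,240), so its centre is about (.586,-.010).

servo_tool(
  moves=[
    {"travel":[-30,-18,0],"dr":[0,0,0]},
    {"travel":[-48,-29,0],"dr":[0,0,0]},
    {"travel":[-50,-31,0],"dr":[0,0,0]},
    {"travel":[-46,-29,0],"dr":[0,0,-5]},
    {"travel":[-28,-17,0],"dr":[0,0,-10]},
    {"travel":[0,0,0],"dr":[0,0,-10]},
    {"travel":[0,0,0],"dr":[0,0,-10]},
    {"travel":[0,0,0],"dr":[0,0,-10]},
    {"travel":[0,0,0],"dr":[0,0,-10]},
    {"travel":[0,0,0],"dr":[0,0,-10]},
    {"travel":[0,0,0],"dr":[0,0,-10]},
    {"travel":[0,0,0],"dr":[0,0,-10]},
  ],
)

```text
clock: 23.95
position: [0.5831, -0.0151, 0.1418]
ee_rot: [0.996, -0.085, -0.0, 0.0]
ft_force: [-0.2, 0.8, 0.3]
grip_width: 1.001
```

servo_tool(
  moves=[
    {"travel":[0,0,10],"dr":[0,0,-5]},
    {"travel":[0,0,0],"dr":[0,0,0]},
    {"travel":[0,0,0],"dr":[0,0,0]},
  ],
)

```text
clock: 24.32
position: [0.583, -0.0137, 0.1323]
ee_rot: [0.999, -0.045, -0.0, 0.0]
ft_force: [1.0, 0.3, 0.6]
grip_width: 1.002
```

```bash
python3 - <<'E'
from h import *
go(.586,-.0097,.024,-5)
E
```

```text
t 24.32 p [ 0.583  -0.0137  0.1323] F [1.  0.3 0.6] w 1.002 | turn [ 0.   0.  -0.1] shift after [  2.7  -4.2 108.3] shift now [  2.7  -4.2 108.3]
```

servo_tool(
  moves=[
    {"travel":[3,-4,20],"dr":[0,0,0]},
    {"travel":[0,0,30],"dr":[0,0,0]},
    {"travel":[0,0,30],"dr":[0,0,0]},
    {"travel":[0,0,18],"dr":[0,0,0]},
    {"travel":[0,0,9],"dr":[0,0,0]},
    {"travel":[0,0,0],"dr":[0,0,0]},
  ],
)

```text
clock: 25.08
position: [0.5861, -0.0088, 0.0252]
ee_rot: [0.999, -0.043, -0.0, -0.0]
ft_force: [-0.1, -0.0, 0.4]
grip_width: 1.0
```

servo_tool(
  moves=[
    {"travel":[0,0,0],"dr":[0,0,0]},
    {"travel":[0,0,0],"dr":[0,0,0]},
    {"travel":[0,0,0],"dr":[0,0,0]},
    {"travel":[0,0,0],"dr":[0,0,0]},
    {"travel":[0,0,0],"dr":[0,0,0]},
    {"travel":[0,0,0],"dr":[0,0,0]},
    {"travel":[0,0,0],"dr":[0,0,0]},
    {"travel":[0,0,0],"dr":[0,0,0]},
  ],
  claw=1,
  squeeze=60,
)

```text
clock: 26.08
position: [0.5876, -0.009, 0.0268]
ee_rot: [0.999, -0.043, 0.002, 0.0]
ft_force: [2.0, -0.2, 5.6]
grip_width: 0.521
```

```bash
python3 - <<'E'
from h import *
go(.4764,.3523,.08,-73.3)
E
```

```text
t 26.07 p [ 0.5876 -0.009   0.0268] F [ 2.  -0.2  5.6] w 0.521 | turn [-0.1 -0.2 68.3] shift after [-378.     2.6  -53.2] shift now [-141.8 -350.3  -53.7]
```

servo_tool(
  moves=[
    {"travel":[0,0,-15],"dr":[0,0,0]},
    {"travel":[0,0,-30],"dr":[0,0,0]},
    {"travel":[-10,-25,-12],"dr":[0,0,0]},
    {"travel":[-18,-45,0],"dr":[0,0,0]},
    {"travel":[-20,-50,0],"dr":[0,0,0]},
    {"travel":[-20,-50,0],"dr":[0,0,0]},
    {"travel":[-20,-50,0],"dr":[0,0,0]},
    {"travel":[-20,-50,0],"dr":[0,0,0]},
    {"travel":[-20,-45,0],"dr":[0,0,0]},
    {"travel":[-14,-35,0],"dr":[0,0,0]},
    {"travel":[0,0,0],"dr":[0,0,5]},
    {"travel":[0,0,0],"dr":[0,0,8]},
  ],
)

```text
clock: 27.58
position: [0.473, 0.3527, 0.0821]
ee_rot: [0.988, -0.157, -0.001, 0.0]
ft_force: [0.8, 0.3, -7.5]
grip_width: 0.525
```

servo_tool(
  moves=[
    {"travel":[0,0,0],"dr":[0,0,10]},
    {"travel":[0,0,0],"dr":[0,0,10]},
    {"travel":[0,0,0],"dr":[0,0,10]},
    {"travel":[0,0,0],"dr":[0,0,10]},
    {"travel":[0,0,0],"dr":[0,0,10]},
    {"travel":[0,0,0],"dr":[0,0,5.3]},
    {"travel":[0,0,0],"dr":[0,0,0]},
    {"travel":[0,0,0],"dr":[0,0,0]},
  ],
)

```text
clock: 28.58
position: [0.4741, 0.3521, 0.0823]
ee_rot: [0.803, -0.595, -0.0, 0.0]
ft_force: [-0.0, -0.0, -6.4]
grip_width: 0.526
```

```bash
python3 - <<'E'
from h import *
go(.4764,.3523,.035,-73.3)
t=manip.camera("top")[170:310,90:240];s=manip.camera("side")[250:410,90:320]
im=np.zeros((560,800,3),np.uint8);a=cv2.resize(t,None,fx=2.2,fy=2.2);b=cv2.resize(s,None,fx=2,fy=2)
im[:a.shape[0],:a.shape[1]]=a;im[:b.shape[0],335:335+b.shape[1]]=b;cv2.imwrite("pics/g5.png",im[:330])
E
```

```text
t 28.57 p [0.4741 0.3521 0.0823] F [-0.  -0.  -6.4] w 0.526 | turn [ 0.  -0.   0.2] shift after [ 0.5 -2.2 47.3] shift now [ 0.5 -2.3 47.3]
```

View pics/g5.png

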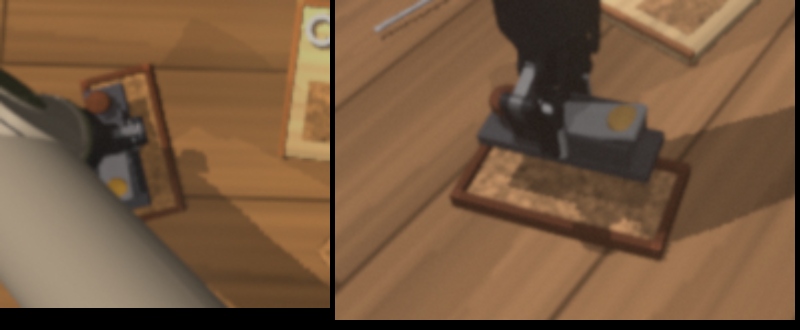

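The plane is held level over the cradle (side crop: plane (570,135), cradle (570,200)). In the top crop the wooden knob is at (97,103) and the brass knob at (118,187).

```bash
python3 - <<'E'
from h import *
k=cast("top",[((u+.5)/2.2-.5+90,(v+.5)/2.2-.5+170) for u,v in((97,103),(118,187))],.1135)
print(k,k.mean(0),np.degrees(np.arctan2(*(k[0]-k[1])[1::-1])))
r=cast("top",[((u+.5)/2.2-.5+90,(v+.5)/2.2-.5+170) for u,v in((153,67),(184,208))],.016);print(r)
E
```

```text
[[0.52161332 0.36501938 0.1135    ]
 [0.42676488 0.33524605 0.1135    ]] [0.4741891  0.35013272 0.1135    ] 17.427295830926987
[[0.57641048 0.33261459 0.016     ]
 [0.40119452 0.284258   0.016     ]]
```

servo_tool(
  moves=[
    {"travel":[0,-2,15],"dr":[0,0,0]},
    {"travel":[0,0,15],"dr":[0,0,0]},
    {"travel":[0,0,10],"dr":[0,0,0]},
    {"travel":[0,0,0],"dr":[0,0,0]},
  ],
)

```text
clock: 29.18
position: [0.476, 0.3521, 0.0409]
ee_rot: [0.803, -0.596, -0.0, 0.001]
ft_force: [0.6, 0.7, -6.7]
grip_width: 0.523
```

servo_tool(
  moves=[
    {"travel":[0,0,8],"dr":[0,0,0]},
    {"travel":[0,0,5],"dr":[0,0,0]},
    {"travel":[0,0,3],"dr":[0,0,0]},
    {"travel":[0,0,1.5],"dr":[0,0,0]},
    {"travel":[0,0,0],"dr":[0,0,0]},
  ],
)

```text
clock: 29.8
position: [0.4767, 0.3526, 0.0248]
ee_rot: [0.803, -0.597, 0.0, -0.0]
ft_force: [0.0, 0.1, -7.5]
grip_width: 0.521
```

servo_tool(
  moves=[
    {"travel":[0,0,1.5],"dr":[0,0,0]},
    {"travel":[0,0,1.5],"dr":[0,0,0]},
    {"travel":[0,0,1],"dr":[0,0,0]},
    {"travel":[0,0,0],"dr":[0,0,0]},
  ],
)

```text
clock: 30.3
position: [0.4768, 0.3527, 0.0228]
ee_rot: [0.803, -0.596, 0.001, 0.0]
ft_force: [-7.7, -6.7, 15.6]
grip_width: 0.525
```

servo_tool(
  moves=[
    {"travel":[0,0,0],"dr":[0,0,0]},
    {"travel":[0,0,0],"dr":[0,0,0]},
    {"travel":[0,0,0],"dr":[0,0,0]},
    {"travel":[0,0,0],"dr":[0,0,0]},
    {"travel":[0,0,0],"dr":[0,0,0]},
    {"travel":[0,0,0],"dr":[0,0,0]},
    {"travel":[0,0,-20],"dr":[0,0,0]},
    {"travel":[0,0,-40],"dr":[0,0,0]},
    {"travel":[0,0,-50],"dr":[0,0,0]},
    {"travel":[0,0,-10],"dr":[0,0,10.6]},
    {"travel":[0,0,0],"dr":[0,0,10.6]},
    {"travel":[0,0,0],"dr":[0,0,0]},
  ],
  claw=0,
)

```text
clock: 31.8
position: [0.4767, 0.3529, 0.1422]
ee_rot: [-0.68, 0.733, -0.0, 0.001]
ft_force: [-0.1, 0.1, -0.2]
grip_width: 1.004
```

```bash
python3 - <<'E'
from h import *
go(.4324,-.3444,.145,-94.9)
E
```

```text
t 31.8 p [0.4767 0.3529 0.1422] F [-0.1  0.1 -0.2] w 1.004 | turn [-0.1  0.   0.5] shift after [698.5 -15.4  -2.8] shift now [698.7  -8.8  -3.2]
```

servo_tool(
  moves=[
    {"travel":[30,0,0],"dr":[0,0,0.5]},
    {"travel":[55,0,0],"dr":[0,0,0]},
    {"travel":[60,-2,0],"dr":[0,0,0]},
    {"travel":[60,-2,0],"dr":[0,0,0]},
    {"travel":[60,-2,0],"dr":[0,0,0]},
    {"travel":[60,-2,0],"dr":[0,0,0]},
    {"travel":[60,-2,0],"dr":[0,0,0]},
    {"travel":[60,-2,0],"dr":[0,0,0]},
    {"travel":[60,-2,0],"dr":[0,0,0]},
    {"travel":[60,-1,0],"dr":[0,0,0]},
    {"travel":[60,0,0],"dr":[0,0,0]},
    {"travel":[45,0,0],"dr":[0,0,0]},
  ],
)

```text
clock: 33.3
position: [0.4334, -0.3187, 0.1413]
ee_rot: [-0.677, 0.736, -0.0, -0.0]
ft_force: [1.0, -0.3, 0.5]
grip_width: 1.005
```

servo_tool(
  moves=[
    {"travel":[25,0,0],"dr":[0,0,0]},
    {"travel":[0,0,0],"dr":[0,0,0]},
  ],
)

```text
clock: 33.55
position: [0.4313, -0.3429, 0.1409]
ee_rot: [-0.677, 0.736, 0.0, -0.0]
ft_force: [1.2, 0.1, -0.1]
grip_width: 0.999
```

```bash
python3 - <<'E'
from h import *
go(.4324,-.3444,.044,-94.9)
t=manip.camera("top")[185:285,110:195];s=manip.camera("side")[100:240,240:440]
im=np.zeros((500,800,3),np.uint8);a=cv2.resize(t,None,fx=4.5,fy=4.5,interpolation=cv2.INTER_CUBIC);b=cv2.resize(s,None,fx=2,fy=2)
im[:a.shape[0],:a.shape[1]]=a;im[:b.shape[0],390:390+b.shape[1]]=b;cv2.imwrite("pics/g6.png",im)
E
```

```text
t 33.55 p [ 0.4313 -0.3429  0.1409] F [ 1.2  0.1 -0.1] w 0.999 | turn [ 0. -0.  0.] shift after [ 1.4 -1.3 96.9] shift now [ 1.4 -1.3 96.9]
```

View pics/g6.png

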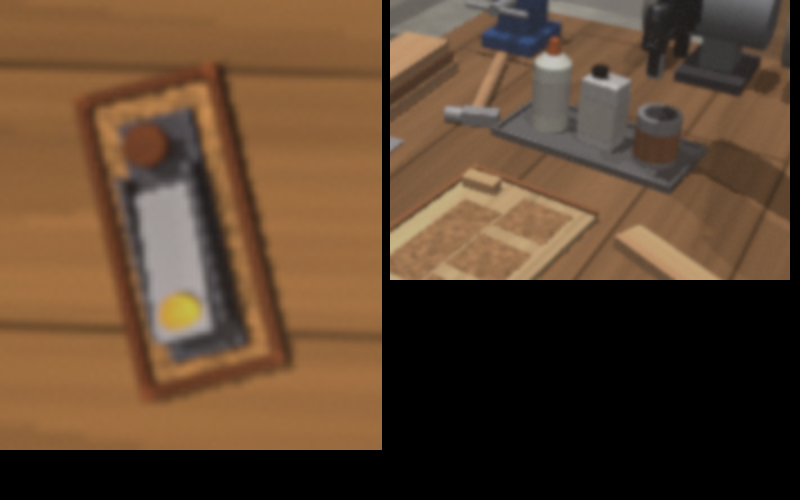

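The plane sits centred in the cradle (plane (183,235), cradle (184,231) in the crop), and the containers are untouched. Next I put the tin back.

servo_tool(
  moves=[
    {"travel":[1,-1,20],"dr":[0,0,0]},
    {"travel":[0,0,30],"dr":[0,0,0]},
    {"travel":[0,0,30],"dr":[0,0,0]},
    {"travel":[0,0,16],"dr":[0,0,0]},
    {"travel":[0,0,0],"dr":[0,0,0]},
  ],
)

```text
clock: 34.28
position: [0.4328, -0.3412, 0.0443]
ee_rot: [-0.677, 0.736, 0.001, -0.0]
ft_force: [1.0, -0.4, 0.0]
grip_width: 1.0
```

servo_tool(
  moves=[
    {"travel":[0,0,0],"dr":[0,0,0]},
    {"travel":[0,0,0],"dr":[0,0,0]},
    {"travel":[0,0,0],"dr":[0,0,0]},
    {"travel":[0,0,0],"dr":[0,0,0]},
    {"travel":[0,0,0],"dr":[0,0,0]},
    {"travel":[0,0,0],"dr":[0,0,0]},
    {"travel":[0,0,0],"dr":[0,0,0]},
  ],
  claw=1,
  squeeze=40,
)

```text
clock: 35.15
position: [0.4339, -0.3429, 0.0465]
ee_rot: [-0.676, 0.737, -0.001, 0.0]
ft_force: [0.1, 0.3, 6.2]
grip_width: 0.76
```

```bash
python3 - <<'E'
from h import *
go(.5236,.1002,.1,-94.9)
E
```

```text
t 35.15 p [ 0.4339 -0.3429  0.0465] F [0.1 0.3 6.2] w 0.76 | turn [-0.1 -0.1 -0. ] shift after [-449.2  -51.5  -53.5] shift now [-449.1  -51.4  -54.1]
```

servo_tool(
  moves=[
    {"travel":[0,0,-15],"dr":[0,0,0]},
    {"travel":[0,0,-30],"dr":[0,0,0]},
    {"travel":[-30,0,-10],"dr":[0,0,0]},
    {"travel":[-50,0,0],"dr":[0,0,0]},
    {"travel":[-55,0,0],"dr":[0,0,0]},
    {"travel":[-55,-5,0],"dr":[0,0,0]},
    {"travel":[-55,-10,0],"dr":[0,0,0]},
    {"travel":[-55,-12,0],"dr":[0,0,0]},
    {"travel":[-55,-12,0],"dr":[0,0,0]},
    {"travel":[-50,-8,0],"dr":[0,0,0]},
    {"travel":[-35,-4,0],"dr":[0,0,0]},
    {"travel":[-9,0,0],"dr":[0,0,0]},
  ],
)

```text
clock: 36.65
position: [0.5223, 0.1035, 0.1006]
ee_rot: [-0.677, 0.736, 0.0, 0.0]
ft_force: [0.1, -0.6, -2.0]
grip_width: 0.761
```

servo_tool(
  moves=[
    {"travel":[0,0,0],"dr":[0,0,0]},
    {"travel":[0,0,15],"dr":[0,0,0]},
    {"travel":[0,0,15],"dr":[0,0,0]},
    {"travel":[0,0,5],"dr":[0,0,0]},
    {"travel":[0,0,0],"dr":[0,0,0]},
  ],
)

```text
clock: 37.28
position: [0.522, 0.1004, 0.0641]
ee_rot: [-0.676, 0.737, 0.0, -0.001]
ft_force: [-0.2, 0.2, -3.1]
grip_width: 0.762
```

```bash
python3 - <<'E'
from h import *
go(.5236,.1002,.0495,-94.9)
E
```

```text
t 37.27 p [0.522  0.1004 0.0641] F [-0.2  0.2 -3.1] w 0.762 | turn [ 0.1 -0.  -0.1] shift after [ 0.  -1.6 14.6] shift now [ 0.  -1.6 14.6]
```

servo_tool(
  moves=[
    {"travel":[0,-1,6],"dr":[0,0,0]},
    {"travel":[0,0,5],"dr":[0,0,0]},
    {"travel":[0,0,3],"dr":[0,0,0]},
    {"travel":[0,0,1],"dr":[0,0,0]},
    {"travel":[0,0,0],"dr":[0,0,0]},
  ],
)

```text
clock: 37.9
position: [0.5236, 0.1006, 0.0525]
ee_rot: [-0.676, 0.737, -0.001, -0.0]
ft_force: [-15.3, -4.0, 30.7]
grip_width: 0.761
```

servo_tool(
  moves=[
    {"travel":[0,0,-2],"dr":[0,0,0]},
    {"travel":[0,0,-1],"dr":[0,0,0]},
    {"travel":[0,0,0],"dr":[0,0,0]},
  ],
)

```text
clock: 38.28
position: [0.5233, 0.1006, 0.0526]
ee_rot: [-0.676, 0.737, 0.0, -0.0]
ft_force: [-1.3, -0.0, -0.1]
grip_width: 0.76
```

servo_tool(
  moves=[
    {"travel":[0,0,0],"dr":[0,0,0]},
    {"travel":[0,0,0],"dr":[0,0,0]},
    {"travel":[0,0,0],"dr":[0,0,0]},
    {"travel":[0,0,0],"dr":[0,0,0]},
    {"travel":[0,0,0],"dr":[0,0,0]},
    {"travel":[0,0,-20],"dr":[0,0,0]},
    {"travel":[0,0,-40],"dr":[0,0,0]},
    {"travel":[0,0,-50],"dr":[0,0,0]},
    {"travel":[0,0,-10],"dr":[0,0,2.1]},
    {"travel":[0,0,0],"dr":[0,0,0]},
  ],
  claw=0,
)

```text
clock: 39.52
position: [0.5236, 0.1006, 0.1731]
ee_rot: [-0.662, 0.749, -0.0, 0.0]
ft_force: [0.1, 0.8, -1.0]
grip_width: 0.999
```

```bash
python3 - <<'E'
from h import *
go(.5221,-.3512,.17,-97)
E
```

```text
t 39.52 p [0.5236 0.1006 0.1731] F [ 0.1  0.8 -1. ] w 0.999 | turn [-0.1 -0.  -0.1] shift after [448.6 -53.6   3.1] shift now [448.5 -54.1   3.2]
```

servo_tool(
  moves=[
    {"travel":[25,-3,0],"dr":[0,0,0]},
    {"travel":[50,-6,0],"dr":[0,0,0]},
    {"travel":[55,-7,0],"dr":[0,0,0]},
    {"travel":[55,-7,0],"dr":[0,0,0]},
    {"travel":[55,-7,0],"dr":[0,0,0]},
    {"travel":[55,-7,0],"dr":[0,0,0]},
    {"travel":[55,-6,0],"dr":[0,0,0]},
    {"travel":[50,-6,0],"dr":[0,0,0]},
    {"travel":[35,-4,0],"dr":[0,0,0]},
    {"travel":[13,-1,0],"dr":[0,0,0]},
    {"travel":[0,0,20],"dr":[0,0,0]},
    {"travel":[0,0,0],"dr":[0,0,0]},
  ],
)

```text
clock: 41.02
position: [0.5212, -0.3489, 0.1503]
ee_rot: [-0.663, 0.749, 0.002, -0.0]
ft_force: [0.2, 0.6, -0.3]
grip_width: 0.999
```

```bash
python3 - <<'E'
from h import *
go(.5221,-.3512,.0665,-97)
E
```

```text
t 41.02 p [ 0.5212 -0.3489  0.1503] F [ 0.2  0.6 -0.3] w 0.999 | turn [0.2 0.1 0. ] shift after [ 2.2 -1.2 83.8] shift now [ 2.4 -1.5 83.8]
```

servo_tool(
  moves=[
    {"travel":[1,-1,20],"dr":[0,0,0]},
    {"travel":[0,0,25],"dr":[0,0,0]},
    {"travel":[0,0,25],"dr":[0,0,0]},
    {"travel":[0,0,12],"dr":[0,0,0]},
    {"travel":[0,0,0],"dr":[0,0,0]},
  ],
)

```text
clock: 41.65
position: [0.5226, -0.3513, 0.07]
ee_rot: [-0.663, 0.749, 0.001, -0.0]
ft_force: [-0.1, 0.3, 0.2]
grip_width: 0.995
```

servo_tool(
  moves=[
    {"travel":[0,0,0],"dr":[0,0,0]},
    {"travel":[0,0,0],"dr":[0,0,0]},
    {"travel":[0,0,0],"dr":[0,0,0]},
    {"travel":[0,0,0],"dr":[0,0,0]},
    {"travel":[0,0,0],"dr":[0,0,0]},
    {"travel":[0,0,0],"dr":[0,0,0]},
    {"travel":[0,0,0],"dr":[0,0,0]},
    {"travel":[0,0,0],"dr":[0,0,0]},
  ],
  claw=1,
)

```text
clock: 42.65
position: [0.5235, -0.3519, 0.0719]
ee_rot: [-0.662, 0.749, -0.001, 0.0]
ft_force: [-1.9, 1.5, 5.4]
grip_width: 0.53
```

```bash
python3 - <<'E'
from h import *
go(.519,.001,.12,-97)
E
```

```text
t 42.65 p [ 0.5235 -0.3519  0.0719] F [-1.9  1.5  5.4] w 0.53 | turn [-0.1 -0.  -0. ] shift after [-349.7   47.4  -48.1] shift now [-349.7   47.6  -48.4]
```

servo_tool(
  moves=[
    {"travel":[0,0,-15],"dr":[0,0,0]},
    {"travel":[0,0,-30],"dr":[0,0,0]},
    {"travel":[-25,3,-5],"dr":[0,0,0]},
    {"travel":[-45,6,0],"dr":[0,0,0]},
    {"travel":[-50,7,0],"dr":[0,0,0]},
    {"travel":[-50,7,0],"dr":[0,0,0]},
    {"travel":[-50,7,0],"dr":[0,0,0]},
    {"travel":[-50,7,0],"dr":[0,0,0]},
    {"travel":[-45,6,0],"dr":[0,0,0]},
    {"travel":[-26,4,0],"dr":[0,0,0]},
    {"travel":[-8,0,0],"dr":[0,0,0]},
    {"travel":[0,0,0],"dr":[0,0,0]},
  ],
)

```text
clock: 44.15
position: [0.5188, 0.0003, 0.1207]
ee_rot: [-0.663, 0.749, -0.0, -0.0]
ft_force: [0.3, 0.2, -4.8]
grip_width: 0.538
```

servo_tool(
  moves=[
    {"travel":[0,0,15],"dr":[0,0,0]},
    {"travel":[0,0,15],"dr":[0,0,0]},
    {"travel":[0,0,5],"dr":[0,0,0]},
    {"travel":[0,0,0],"dr":[0,0,0]},
  ],
)

```text
clock: 44.65
position: [0.5187, 0.0002, 0.0851]
ee_rot: [-0.662, 0.749, 0.0, -0.0]
ft_force: [-0.7, 0.1, -3.0]
grip_width: 0.539
```

```bash
python3 - <<'E'
from h import *
go(.519,.001,.077,-97)
E
```

```text
t 44.65 p [5.187e-01 2.000e-04 8.510e-02] F [-0.7  0.1 -3. ] w 0.539 | turn [ 0.1 -0.  -0.1] shift after [-0.9 -0.2  8.1] shift now [-0.9 -0.2  8.1]
```

servo_tool(
  moves=[
    {"travel":[-1,0,4],"dr":[0,0,0]},
    {"travel":[0,0,2],"dr":[0,0,0]},
    {"travel":[0,0,1],"dr":[0,0,0]},
    {"travel":[0,0,0],"dr":[0,0,0]},
  ],
)

```text
clock: 45.15
position: [0.5192, 0.0014, 0.0788]
ee_rot: [-0.662, 0.749, -0.0, -0.0]
ft_force: [-0.1, 0.2, -4.0]
grip_width: 0.538
```

servo_tool(
  moves=[
    {"travel":[0,0,1],"dr":[0,0,0]},
    {"travel":[0,0,1],"dr":[0,0,0]},
    {"travel":[0,0,0],"dr":[0,0,0]},
  ],
)

```text
clock: 45.52
position: [0.5196, 0.0015, 0.0778]
ee_rot: [-0.662, 0.749, -0.0, 0.0]
ft_force: [-3.8, -0.2, 7.8]
grip_width: 0.534
```

servo_tool(
  moves=[
    {"travel":[0,0,0],"dr":[0,0,0]},
    {"travel":[0,0,0],"dr":[0,0,0]},
    {"travel":[0,0,0],"dr":[0,0,0]},
    {"travel":[0,0,0],"dr":[0,0,0]},
    {"travel":[0,0,0],"dr":[0,0,0]},
    {"travel":[0,0,-20],"dr":[0,0,0]},
    {"travel":[0,0,-40],"dr":[0,0,0]},
    {"travel":[0,0,-50],"dr":[0,0,0]},
    {"travel":[0,0,-25],"dr":[0,0,-2.1]},
    {"travel":[0,0,0],"dr":[0,0,0]},
  ],
  claw=0,
)

```text
clock: 46.78
position: [0.5203, 0.0015, 0.2138]
ee_rot: [-0.676, 0.737, -0.001, 0.001]
ft_force: [0.3, -0.4, -0.9]
grip_width: 1.003
```

```bash
python3 - <<'E'
from h import *
go(.612,-.3574,.21,-94.9)
E
```

```text
t 46.77 p [0.5203 0.0015 0.2138] F [ 0.3 -0.4 -0.9] w 1.003 | turn [-0.2  0.  -0. ] shift after [ 349.7 -122.1    3.8] shift now [ 349.6 -122.2    4.3]
```

servo_tool(
  moves=[
    {"travel":[20,-7,0],"dr":[0,0,0]},
    {"travel":[45,-16,0],"dr":[0,0,0]},
    {"travel":[50,-18,0],"dr":[0,0,0]},
    {"travel":[50,-18,0],"dr":[0,0,0]},
    {"travel":[50,-18,0],"dr":[0,0,0]},
    {"travel":[50,-17,0],"dr":[0,0,0]},
    {"travel":[45,-15,0],"dr":[0,0,0]},
    {"travel":[30,-10,0],"dr":[0,0,0]},
    {"travel":[9,-3,0],"dr":[0,0,0]},
    {"travel":[0,0,15],"dr":[0,0,0]},
    {"travel":[0,0,0],"dr":[0,0,0]},
  ],
)

```text
clock: 48.15
position: [0.6101, -0.3546, 0.1945]
ee_rot: [-0.677, 0.736, 0.002, -0.0]
ft_force: [0.0, 0.9, 0.4]
grip_width: 0.999
```

```bash
python3 - <<'E'
from h import *
go(.612,-.3574,.087,-94.9)
E
```

```text
t 48.15 p [ 0.6101 -0.3546  0.1945] F [0.  0.9 0.4] w 0.999 | turn [0.2 0.1 0.1] shift after [  2.7  -2.1 107.5] shift now [  2.9  -2.4 107.5]
```

servo_tool(
  moves=[
    {"travel":[2,-2,20],"dr":[0,0,0]},
    {"travel":[0,0,30],"dr":[0,0,0]},
    {"travel":[0,0,30],"dr":[0,0,0]},
    {"travel":[0,0,18],"dr":[0,0,0]},
    {"travel":[0,0,8],"dr":[0,0,0]},
    {"travel":[0,0,0],"dr":[0,0,0]},
  ],
)

```text
clock: 48.9
position: [0.6126, -0.3589, 0.0909]
ee_rot: [-0.676, 0.737, -0.0, 0.0]
ft_force: [0.0, 0.4, -0.5]
grip_width: 0.999
```

servo_tool(
  moves=[
    {"travel":[0,0,0],"dr":[0,0,0]},
    {"travel":[0,0,0],"dr":[0,0,0]},
    {"travel":[0,0,0],"dr":[0,0,0]},
    {"travel":[0,0,0],"dr":[0,0,0]},
    {"travel":[0,0,0],"dr":[0,0,0]},
    {"travel":[0,0,0],"dr":[0,0,0]},
    {"travel":[0,0,0],"dr":[0,0,0]},
    {"travel":[0,0,0],"dr":[0,0,0]},
  ],
  claw=1,
)

```text
clock: 49.9
position: [0.6133, -0.3591, 0.0923]
ee_rot: [-0.676, 0.737, -0.001, 0.0]
ft_force: [0.2, 1.6, 5.9]
grip_width: 0.657
```

```bash
python3 - <<'E'
from h import *
go(.5085,-.0996,.14,-94.9)
E
```

```text
t 49.9 p [ 0.6133 -0.3591  0.0923] F [0.2 1.6 5.9] w 0.657 | turn [-0.1 -0.  -0. ] shift after [-249.6  126.6  -47.7] shift now [-249.5  126.6  -48.1]
```

servo_tool(
  moves=[
    {"travel":[0,0,-15],"dr":[0,0,0]},
    {"travel":[0,0,-30],"dr":[0,0,0]},
    {"travel":[-15,8,-5],"dr":[0,0,0]},
    {"travel":[-35,18,0],"dr":[0,0,0]},
    {"travel":[-40,20,0],"dr":[0,0,0]},
    {"travel":[-40,20,0],"dr":[0,0,0]},
    {"travel":[-40,20,0],"dr":[0,0,0]},
    {"travel":[-40,20,0],"dr":[0,0,0]},
    {"travel":[-28,15,0],"dr":[0,0,0]},
    {"travel":[-11,5,0],"dr":[0,0,0]},
    {"travel":[0,0,10],"dr":[0,0,0]},
    {"travel":[0,0,0],"dr":[0,0,0]},
  ],
)

```text
clock: 51.4
position: [0.508, -0.1015, 0.1297]
ee_rot: [-0.675, 0.737, 0.0, -0.001]
ft_force: [0.2, -0.4, -3.2]
grip_width: 0.659
```

servo_tool(
  moves=[
    {"travel":[0,0,12],"dr":[0,0,0]},
    {"travel":[0,0,10],"dr":[0,0,0]},
    {"travel":[0,0,0],"dr":[0,0,0]},
  ],
)

```text
clock: 51.78
position: [0.5076, -0.1002, 0.1075]
ee_rot: [-0.676, 0.737, 0.001, -0.001]
ft_force: [0.4, 0.6, -1.9]
grip_width: 0.659
```

```bash
python3 - <<'E'
from h import *
go(.5085,-.0996,.098,-94.9)
E
```

```text
t 51.77 p [ 0.5076 -0.1002  0.1075] F [ 0.4  0.6 -1.9] w 0.659 | turn [ 0.1  0.  -0.1] shift after [-0.7 -0.8  9.5] shift now [-0.7 -0.8  9.5]
```

servo_tool(
  moves=[
    {"travel":[-1,0,4],"dr":[0,0,0]},
    {"travel":[0,0,3],"dr":[0,0,0]},
    {"travel":[0,0,1],"dr":[0,0,0]},
    {"travel":[0,0,0],"dr":[0,0,0]},
  ],
)

```text
clock: 52.28
position: [0.5085, -0.0991, 0.1009]
ee_rot: [-0.676, 0.737, -0.0, 0.0]
ft_force: [0.4, -0.2, -2.9]
grip_width: 0.658
```

servo_tool(
  moves=[
    {"travel":[0,0,1],"dr":[0,0,0]},
    {"travel":[0,0,0],"dr":[0,0,0]},
  ],
)

```text
clock: 52.52
position: [0.5085, -0.0991, 0.0998]
ee_rot: [-0.676, 0.737, -0.0, -0.0]
ft_force: [0.6, 0.6, -2.6]
grip_width: 0.656
```

servo_tool(
  moves=[
    {"travel":[0,0,1],"dr":[0,0,0]},
    {"travel":[0,0,1],"dr":[0,0,0]},
    {"travel":[0,0,0],"dr":[0,0,0]},
  ],
)

```text
clock: 52.9
position: [0.5088, -0.0991, 0.0982]
ee_rot: [-0.676, 0.737, -0.0, 0.0]
ft_force: [-0.9, 0.2, 2.1]
grip_width: 0.662
```

Contact is confirmed, so I release and withdraw.

servo_tool(
  moves=[
    {"travel":[0,0,0],"dr":[0,0,0]},
    {"travel":[0,0,0],"dr":[0,0,0]},
    {"travel":[0,0,0],"dr":[0,0,0]},
    {"travel":[0,0,0],"dr":[0,0,0]},
    {"travel":[0,0,0],"dr":[0,0,0]},
    {"travel":[0,0,-20],"dr":[0,0,0]},
    {"travel":[0,0,-40],"dr":[0,0,0]},
    {"travel":[0,0,-50],"dr":[0,0,0]},
    {"travel":[0,0,-25],"dr":[0,0,0]},
    {"travel":[40,0,0],"dr":[0,0,0]},
    {"travel":[55,0,0],"dr":[0,0,0]},
    {"travel":[55,0,0],"dr":[0,0,0]},
  ],
  claw=0,
)

```text
clock: 54.4
position: [0.4954, -0.25, 0.2331]
ee_rot: [-0.676, 0.737, -0.0, 0.0]
ft_force: [1.6, -0.1, -0.1]
grip_width: 0.999
```

servo_tool(
  moves=[
    {"travel":[50,0,0],"dr":[0,0,0]},
    {"travel":[40,0,0],"dr":[0,0,0]},
    {"travel":[0,0,0],"dr":[0,0,0]},
    {"travel":[0,0,0],"dr":[0,0,0]},
  ],
)

```text
clock: 54.9
position: [0.4881, -0.3374, 0.2326]
ee_rot: [-0.676, 0.737, 0.0, 0.0]
ft_force: [0.1, 0.7, -0.1]
grip_width: 1.003
```

```bash
python3 - <<'E'
from h import *
t=manip.camera("top")[165:285,120:350];s=manip.camera("side")[150:390,145:350]
a=cv2.resize(t,None,fx=3.45,fy=3.45,interpolation=cv2.INTER_CUBIC);cv2.imwrite("pics/g7.png",a)
T0=cv2.imread("pics/top0.png");S0=cv2.imread("pics/side0.png")
for n,A,B,r in(("top",T0,manip.camera("top"),(165,260,215,350)),("side",S0,manip.camera("side"),(150,275,195,350))):
    y0,y1,x0,x1=r;g=lambda i:np.float32(cv2.cvtColor(i[y0:y1,x0:x1],6))
    print(n,"mean diff",cv2.absdiff(g(A),g(B)).mean(),"shift",cv2.phaseCorrelate(g(A),g(B)))
go(.5,-.3,.2,-94.9)
E
```

```text
top mean diff 8.65232 shift ((0.2529039328510265, 0.6845592630648625), 0.8150372569943651)
side mean diff 5.1115355 shift ((0.22530394601859882, 0.6165918440082052), 0.8458211124420166)
t 55.1 p [ 0.4883 -0.3371  0.233 ] F [0.4 0.6 0.8] w 1.0 | turn [-0.   0.   0.1] shift after [-38.   -8.5  33. ] shift now [-38.   -8.6  33. ]
```

View pics/g7.png

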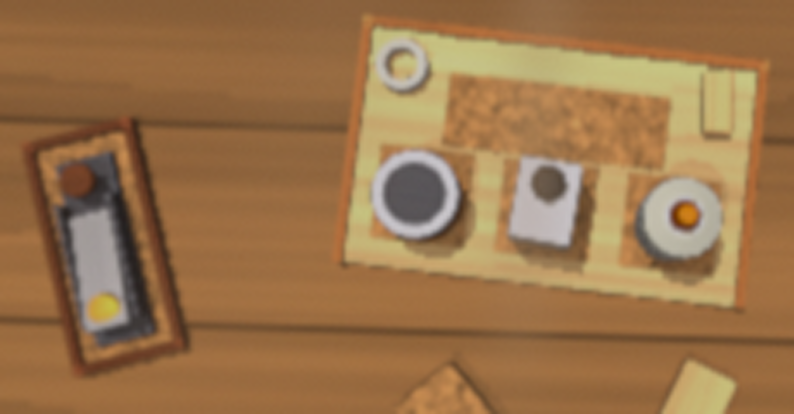

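All three containers are back upright on their squares within about 1 px (about 3 mm): tin (416,195), cap (549,182), nozzle (686,215). The plane is centred in the cradle at (103,247). I'll hand in.

```bash
python3 -c "
from workcell import manip
print(manip.hand_in())"
```

```text
the job is handed in; nothing more can be done
None
```

I finished the job and handed it in at about 55 s of the 136 s allowed; no verdict was reported. I moved the bottle, can and tin to the tray, put the plane in its cradle, then returned the tin, can and bottle to their cork squares.

- **Containers:** the last top picture shows the tin, can and bottle within about 1 px (about 3 mm) of where they started. In that picture they stand upright, and I saw none tip at any point.
- **Plane:** it lies sole down and lengthwise in the cradle, with its centre a few millimetres from the cradle's.
- **Robot:** the gripper was open, 0.23 m up and clear of everything when I handed in.
- **Picture comparison:** the before-and-after image shift was about 0.7 px, but the board area differs because the plane is gone, so this is only a rough check.
- **Off-plan moments:**
  - The tin touched the board about 3 mm earlier than expected, with 31 N on the wrist; I backed off before releasing it.
  - The first move call was refused for a missing field, with no effect.
  - I viewed 12 pictures in all.

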